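# Unhook the vial carrier

## Task

Unhook the hanging carrier of white-capped vials: press the hook's red sprung keeper down, take hold of the bail while the keeper is held open, and lift the carrier up and forward off the prongs without straining hook or keeper, letting the keeper snap shut behind it. Then lower it gently, without dropping it, until it stands upright inside the rim of the lab lift's platform, let go, and leave everything else where it is.

Things in the scene. Friction and masses are not known exactly. Their poses are not given: they have to be found in the camera images.
- hook: Steel twin-prong safety hook clamped by a blue boss to a stand rod 150 mm behind it (+x). Origin: on the prongs' seat, midway; +x away from the mouth, z up. Prongs (8 mm rod) at y +/-31, floor about z 0, noses at x -5 to -13 rising to z +30. Cross tube (keeper pivot) along y at x +65, z +36. The bail's bar lies on the seat against the noses. Takes at most 12 N.
- keeper (a joint): Red steel flap, 36 mm wide (y), with a free-turning white roller (8 mm diameter, 28 mm long) across its front end; shut it lies level at z +36 in the hook's frame, roofing the bail. 0 rad = shut, grows as the front is pressed down; hard stop at 0.78. Sprung: at the roller 2.3 N to start, 5 N at the stop, more nearer the pivot; shuts when let go. The bail gets out only with the roller pressed down behind and below it.
- keeper_edge (a point): Axis of the keeper's front roller, at its middle (moves with the keeper), 62 mm from the pivot; shut, at x +3, z +36 in the hook's frame.
- carrier: Stainless vial carrier, 66 mm (x) by 110 mm (y), 8 white-capped vials to z 50 mm, hanging by its fixed bail. Origin: centre of the underside, z up. The bail is an 8 mm round bar along y at z 140, legs at y +/-52 (a closed loop round both prongs). 0.3 to 0.55 kg.
- bail (a point): Middle of the carrier's bail bar (8 mm diameter, its axis along the carrier's y), on the bar's centre line, 140 mm above the carrier's underside; hung, it lies about 4 mm above the hook's origin. A finger going down just behind the bar (+x) pushes the keeper open and keeps it there. The bar must rise 35 mm to clear the noses, then go to the hook's -x.
- lift: Grey lab lift on the bench, carrying a steel platform 116 mm (x) by 156 mm (y) with a 3 mm thick rim standing 8 mm above its floor, centred on the origin (under the base's middle; z up). The screw was left anywhere, so the platform's floor is 55 to 85 mm above the origin and NOT measured: feel for it. It stays where it is; at most 25 N on it.
- other_carrier: Blue-capped vial carrier of the same shape and size (bail bar at z 140 mm), standing on the bench behind the lift (+x). Origin: centre of the underside. Leave it alone.
- bath: Open steel pot, 116 mm across, 58 mm high, on a low hotplate under the hanging carrier (rim about 104 mm above the bench). Origin: centre of the underside. Leave alone.
- reagent: Amber bottle, 56 mm across, 115 mm high. Origin: centre of the underside. Leave alone.
- beaker: Glass beaker, 70 mm across, 85 mm high. Origin: centre of the underside. Leave alone.
- jar: White jar, 52 mm across, 60 mm high. Origin: centre of the underside. Leave alone.
- tongs: Steel crucible tongs lying on the bench, 200 mm long. Origin: on the bench under the middle. Leave alone.
Mind the look-alikes: they are no part of the job. What is shaped like the carrier but green is not meant.

How it is judged:
On the way, in this order (a step that is already met when the one before it is completed fails the run):
1. the keeper is pressed open while the carrier still hangs on the hook (value of joint keeper above 0.45 rad and z of bail in the frame of hook below 0.015 m and distance between bail and hook below 0.03 m), for 0.2 s.
2. the carrier is held clear in front of the hook and the keeper has snapped shut (value of joint keeper below 0.1 rad and x of bail in the frame of hook below -0.02 m and contact force between carrier and hook below 0.1 N and contact force between carrier and the fingers above 1 N), for 0.1 s.
At the end, for the whole second after the job is handed in: The white-capped carrier stands on the lift's platform inside the rim (within 30 mm of its middle in x and y), upright within 0.06 rad, borne by the platform, at rest and released, and the keeper is shut (below 0.1 rad) (x of carrier in the frame of lift between -0.03 and 0.03 m and y of carrier in the frame of lift between -0.03 and 0.03 m and z of carrier in the frame of lift between 0.05 and 0.09 m and angle between carrier's own z axis and vertical below 0.06 rad and linear speed of carrier below 0.02 m/s and contact force between carrier and lift above 0.5 N and contact force between carrier and the fingers below 0.1 N and value of joint keeper below 0.1 rad); the robot touches nothing.
It fails at once if the hook or its keeper is strained: fingers or carrier bear on it with more than 12 N (contact force between any of the fingers, carrier and hook above 12 N).
It fails at once if the carrier is set down hard (more than 25 N on the lift) (contact force between carrier and lift above 25 N).
It fails at once if the carrier is dropped (falls faster than 0.25 m/s, not held) (linear speed of carrier above 0.25 m/s and contact force between carrier and the fingers below 0.1 N).
It fails at once if the blue-capped carrier is moved (more than 8 mm) or tipped (distance of other_carrier from where it was at the start of the episode above 0.008 m or angle between other_carrier's own z axis and vertical above 0.1 rad).
It fails at once if another thing on the bench is moved (more than 15 mm) (distance of any of bath, reagent, beaker, jar, tongs from where it was at the start of the episode above 0.015 m).
It also fails if it takes over 64 s, if anything falls off the work surface, if the arm or the gripper's body presses on something with over 40 N, if the wrist force passes 120 N, or if a joint passes its speed limit or range.

## Robot

A 6-joint arm with a two-finger parallel gripper is mounted at the origin on the work surface. World frame = base frame: x ahead of the robot, y to its left, z up, the work surface at z = 0. Lengths are in m, angles in rad, forces in N, time in s.
With the tool pointing down it reaches from about 0.35 to 0.975 m from the base axis. Payload 4.9 kg.
Tool frame: the origin (TCP) lies on the mounting face of the last link; the fingertips stand 173 mm ahead of it and the grasp point (between the pads) lies 155 mm ahead of it; x points along the fingers, z is the direction in which the jaws open and shut, and the axes are right-handed (so a half turn about x gives the same grasp; the last joint's range is limited). The gripper opens to 85 mm and grips with 20 to 120 N. Pads are 22 mm wide; open, the fingers measure 114 mm over their backs; the gripper's body (76 mm by 85 mm) begins 54 mm behind the grasp point. The pads swing forward as they close: fully open they stand 13 mm farther back than shut.
Start: joints at [1.011, 0.053, 1.613, -0, 1.476, -0.119], TCP at [0.267, 0.565, 0.405] pointing down, gripper open.
Joint ranges: [-3.01, 3.01], [-1.01, 2.22], [0.06, 2.58], [-1.02, 4.17], [0.09, 2.62], [-3.14, 3.14]. Speed limits (rad/s): [2.57, 2.57, 3.14, 3.14, 3.14, 3.14].

## Interface

Orientations are given as a rotation vector (axis times angle).
In Python, from station import get_obs, get_image, get_calibration, finish_job, look_for, masks_of, tip_of gives the robot as it stands.
- The arm moves only by the tool carry_out, never from a script. Its argument "increments" is a list of rows, each a list of 3 entries, a list of its own where there are three numbers: the turn, a rotation vector about the world's x, y, z in units of 0.1 rad (1.0 is 0.1 rad), then the shift along the world's x, y, z in units of 20 mm (1.0 is 20 mm), then the opening, from 0 (shut) to 1 (fully open). A call has 1 to 8 rows; each row shifts and turns the pose as measured when the row begins; what a row does not reach is not made up. A row lasts 1/10 s, in which the tool goes at most 50 mm and 8.59 degrees, less where a joint would pass 70% of its speed; a pose out of reach is approached as far as the arm can. A call with a number of a shift or a turn outside -1 to 1 is refused whole. A call with a gripper value outside its range is refused whole. The fingers move at their own pace and stop on an object; "squeeze" is the grip in N (left out, the last holds). Time passes only in rows, so rows that do not move let the fingers close. It gives the time, the measured TCP pose, the force and the opening at its end, in the units of the state.
- get_obs(): the state, without advancing time (a new reading comes with each control period).
- get_image(name): name is "side" or "top"; returns (picture, depth): 480x640x3 uint8, blue, green, red; 480x640 float32, m along the optical axis (not along the pixel's ray), 0 where there is no reading.
- get_calibration(name): a dict with "fx", "fy", "cx", "cy" (pixels), "k1" (the pictures are not rectified: a ray, as slopes to the right and down, at radius r is drawn at 1 + k1 r^2 times it, then the intrinsics apply), "position" and "orientation" of the camera in the world. Camera axes: x right, y down, z forward; pixel columns grow to the right and rows downward; lengths in m; the calibration is good to about 2 mm. A picture is of the moment at which its call begins. get_calibration takes no time and is no camera call.
- finish_job(): hands the job in, once; it reports no verdict.
Trained networks look in the newest picture that a camera, given by its name, has taken for a name from the list of things; names that differ only in an ending like _2 or _b are one class to them, and where a whole thing is asked for, a point or a joint stands for the part that bears it (a point fixed in the world has none). Each returns a list of dicts, best first, with "p" (0 to 1); they miss things now and then, are a little off and sometimes report something else, mostly with a low value. They report only what shows in the picture. A call takes as long as a camera call. They do not tell look-alikes from the thing itself.
- look_for(camera, query): "centre" ([column, row] in pixels, amid what is visible of it).
- masks_of(camera, query): "region" (480x640 bool, what is visible of it) and "centre" ([column, row] in pixels, amid what is visible of it).
- tip_of(camera, query): "centre" ([column, row] in pixels: a listed point, or the origin of a listed thing).
The state is a dict: "t": time; "q": joint angles; "dq": joint speeds; "effort": joint torques, N m; "tool_pos": TCP position; "tool_rot": TCP orientation; "contact_force": force on the tool from outside, world axes, zero at the start; "wrist_torque": the same for the moment, N m; "opening": finger opening in m.
Only numpy, scipy, OpenCV 4.12 (cv2) and the standard library are available. Lean on these libraries where they do the work, as an engineer would, in place of code of your own. Each camera call takes 0.05 s, during which the arm holds its last target.

## Working session

There is one attempt and no reset: what is moved stays moved. The work goes in short steps, Python scripts to look and compute and a tool call to move; the robot and the scene stay as the last step left them, time stands still between calls to the robot, and variables do not carry over. Pictures are saved under pics/ and viewed, and the job is handed in when it is done.

Besides the shell and the picture viewer there is one more tool, called after ">>>" as name([rows], argument=value, ...), one row to a line, values as JSON. carry_out: Moves the arm, as the interface text tells. Shifts and turns lie within -1 to 1; 1 stands for 20 mm of shift or 0.1 rad of turn. Its arguments: {"type":"object","properties":{"increments":{"type":"array","items":{"type":"array"}},"squeeze":{"type":"number"}},"required":["increments"]}

```bash
mkdir -p pics; cat > h.py <<'E'
import numpy as np, cv2
from station import *
from scipy.spatial.transform import Rotation as R
def Rm(o):
    o=np.array(o,float)
    if o.shape==(3,3): return o
    if o.shape==(3,): return R.from_rotvec(o).as_matrix()
    return R.from_quat(o).as_matrix()
def ray(c,px):
    x=(px[0]-c['cx'])/c['fx'];y=(px[1]-c['cy'])/c['fy']
    u=np.array([x,y]);v=u.copy()
    for _ in range(20): v=u/(1+c['k1']*(v@v))
    return np.array([v[0],v[1],1.])
def pt(c,px,d): return np.array(c['position'])+Rm(c['orientation'])@(ray(c,px)*d)
def proj(c,P):
    q=Rm(c['orientation']).T@(np.array(P)-np.array(c['position']))
    v=q[:2]/q[2]; v=v*(1+c['k1']*(v@v)); return np.array([c['fx']*v[0]+c['cx'],c['fy']*v[1]+c['cy']])
def onz(c,px,z):
    r=Rm(c['orientation'])@ray(c,px);p=np.array(c['position']);return p+r*(z-p[2])/r[2]
def cloud(c,dep,step=1):
    vs,us=np.mgrid[0:480:step,0:640:step]
    x=(us-c['cx'])/c['fx'];y=(vs-c['cy'])/c['fy'];a,b=x.copy(),y.copy()
    for _ in range(15):
        s=1+c['k1']*(a*a+b*b);a=x/s;b=y/s
    d=dep[::step,::step]
    P=np.stack([a*d,b*d,d],-1)@Rm(c['orientation']).T+np.array(c['position'])
    P[d==0]=np.nan
    return P
E
python3 - <<'E'
from h import *
for n in ['side','top']:
    im,d=get_image(n);cv2.imwrite(f'pics/{n}0.png',im);np.save(f'{n}0.npy',d)
    c=get_calibration(n);print(n,c)
    for q in ['hook','keeper','keeper_edge','carrier','bail','lift','other_carrier','bath']:
        print(q,[(np.round(r['centre']).tolist(),round(r['p'],2)) for r in look_for(n,q)][:4],[(np.round(r['centre'],1).tolist(),round(r['p'],2)) for r in tip_of(n,q)][:4])
o=get_obs();print(o)
E
```

```text
side {'fx': 448.12958880133965, 'fy': 448.12958880133965, 'cx': 317.5828916585783, 'cy': 236.3732835891485, 'k1': -0.09845516814795809, 'position': array([ 0.24990136, -0.83082159,  1.09997148]), 'orientation': array([-2.34085454,  0.42249332, -0.14282147])}
hook [([373.0, 245.0], 0.61)] [([347.2, 261.3], 0.63)]Traceback (most recent call last):
  File "<stdin>", line 6, in <module>
ValueError: it knows: bail, bath, beaker, carrier, hook, jar, keeper_edge, lift, other_carrier, reagent, tongs
```

```bash
python3 - <<'E'
from h import *
for n in ['side','top']:
    im,d=get_image(n);cv2.imwrite(f'pics/{n}0.png',im);np.save(f'{n}0.npy',d)
    c=get_calibration(n);print(n,c)
    for q in ['hook','keeper_edge','carrier','bail','lift','other_carrier','bath']:
        print(q,[(np.round(r['centre'],1).tolist(),round(r['p'],2)) for r in tip_of(n,q)][:4])
o=get_obs();print(o)
E
```

```text
side {'fx': 448.12958880133965, 'fy': 448.12958880133965, 'cx': 317.5828916585783, 'cy': 236.3732835891485, 'k1': -0.09845516814795809, 'position': array([ 0.24990136, -0.83082159,  1.09997148]), 'orientation': array([-2.34085454,  0.42249332, -0.14282147])}
hook [([346.7, 264.8], 0.7)]
keeper_edge [([348.6, 253.2], 0.58)]
carrier [([296.9, 373.3], 0.92), ([344.4, 293.3], 0.71), ([359.6, 393.6], 0.64)]
bail [([347.6, 263.5], 0.69), ([362.0, 367.0], 0.67), ([292.1, 344.3], 0.61)]
lift []
other_carrier [([337.0, 244.5], 0.94)]
bath [([343.0, 315.4], 0.68)]
top {'fx': 615.4123667757035, 'fy': 615.4123667757035, 'cx': 321.8603415682609, 'cy': 243.98754704963306, 'k1': 0.03617250350496549, 'position': array([0.43192652, 0.00422579, 1.73319681]), 'orientation': array([-2.20791361,  2.15821613, -0.07657488])}
hook [([400.7, 245.4], 0.93)]
keeper_edge [([408.3, 244.6], 0.6)]
carrier [([464.6, 267.0], 0.86), ([398.9, 250.1], 0.7), ([425.7, 312.7], 0.61), ([333.4, 300.8], 0.32)]
bail [([478.7, 265.2], 0.94), ([433.3, 314.6], 0.84)]
lift [([269.8, 252.5], 0.73)]
other_carrier [([281.2, 205.9], 0.69)]
bath [([390.3, 247.0], 0.85)]
{'t': 1.0, 'q': array([ 1.01099692e+00,  5.26870026e-02,  1.61291133e+00,  8.48545158e-06,
        1.47598802e+00, -1.18999407e-01]), 'dq': array([-5.68945115e-04,  9.73275572e-05,  3.16584732e-04,  3.71523436e-05,
       -1.64033380e-03,  9.46614081e-04]), 'effort': array([ 6.70230456e-04, -3.93700469e+01, -3.70471787e+01, -2.17446582e-04,
        5.49838114e-04, -1.30306381e-05]), 'tool_pos': array([0.26665158, 0.56523925, 0.40470486]), 'tool_rot': array([-0.87866891,  1.38606978,  0.87868587]), 'contact_force': array([-0.21998266, -0.00477721, -0.44729397]), 'wrist_torque': array([-0.06360736, -0.00132465, -0.03839289]), 'opening': 0.08519246949993797}
```

View pics/side0.png

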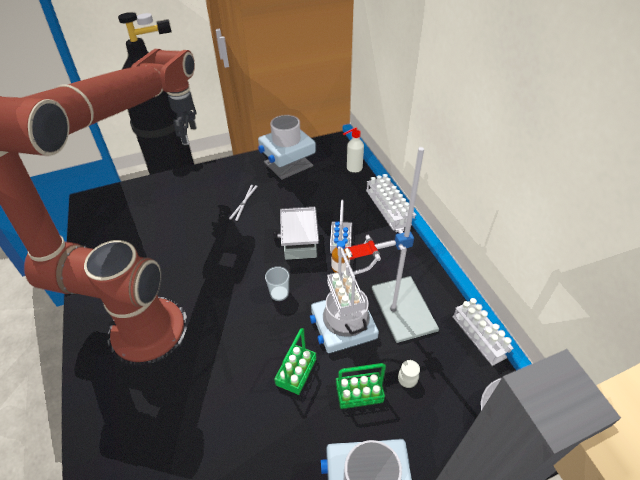

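View pics/top0.png

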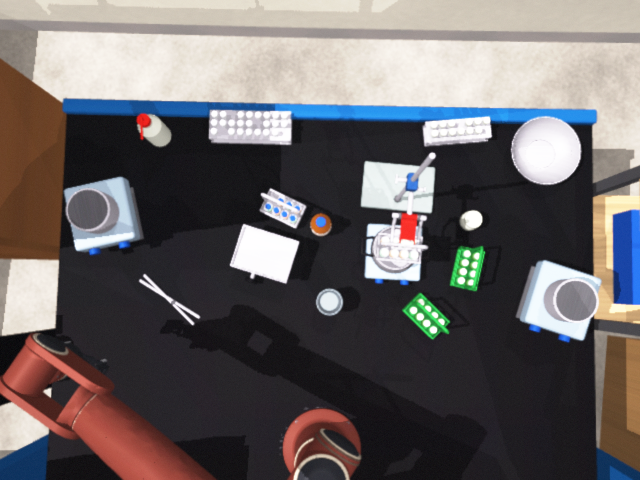

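The hanging white-capped carrier is at side (345,290) and top (400,247). It could be confused with the green-framed carriers at side (297,370) and (360,388), top (467,268) and (427,315), or with the blue-capped one at side (341,237), top (283,207). By the description I want the steel one on the hook. The lift is at side (299,230), top (265,253). Next is a close crop to check.

```bash
python3 - <<'E'
import cv2,numpy as np
a=cv2.imread('pics/side0.png')[200:350,260:440];b=cv2.imread('pics/top0.png')[150:300,350:500]
cv2.imwrite('pics/c1.png',cv2.resize(a,None,fx=4.4,fy=4,interpolation=cv2.INTER_CUBIC))
b=cv2.imread('pics/top0.png')[150:300,220:450]
cv2.imwrite('pics/c2.png',cv2.resize(b,None,fx=3.45,fy=3.45,interpolation=cv2.INTER_CUBIC))
E
```

```text
(no output)
```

View pics/c1.png

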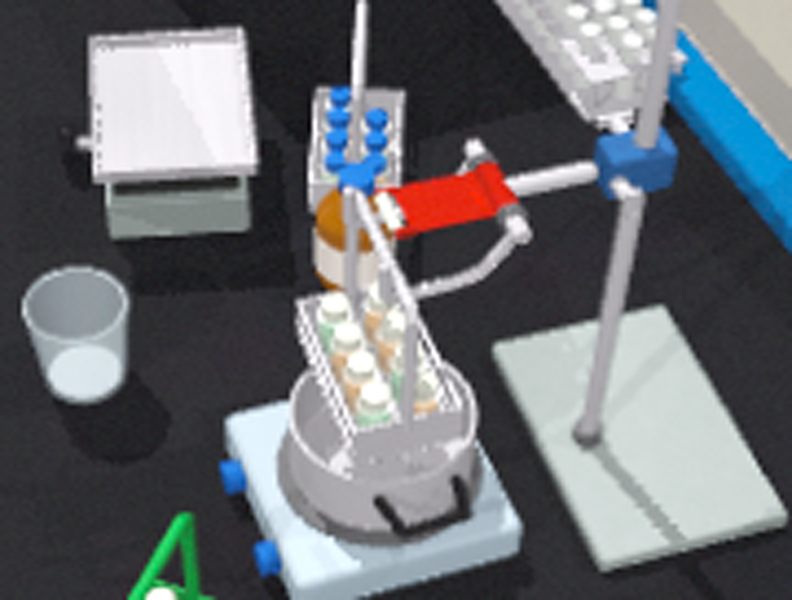

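View pics/c2.png

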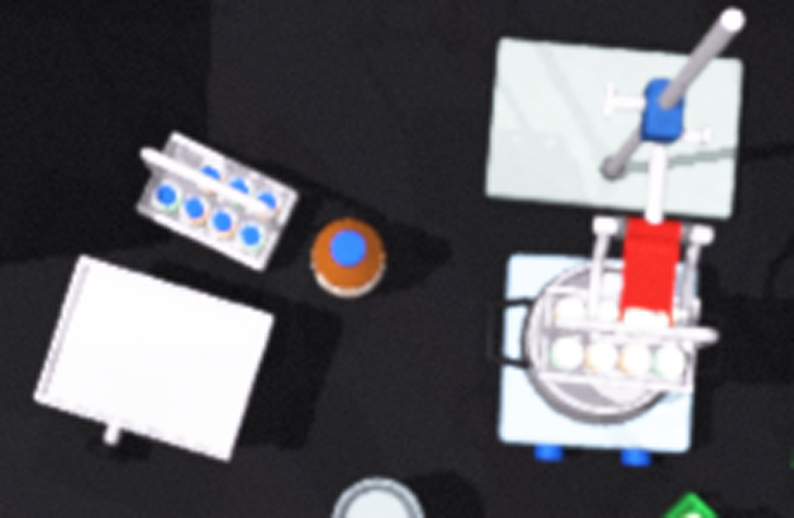

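The crop confirms it: a steel carrier with white caps hangs over the pot, with the red keeper just behind its bail bar. Next I measure hook, bar, keeper and lift.

```bash
python3 - <<'E'
from h import *
ct=get_calibration('top');cs=get_calibration('side')
T=cv2.imread('pics/top0.png');S=cv2.imread('pics/side0.png')
dt=np.load('top0.npy');ds=np.load('side0.npy')
Pt=cloud(ct,dt);Ps=cloud(cs,ds)
for n,I,P in [('top',T,Pt),('side',S,Ps)]:
    b,g,r=[I[...,i].astype(int) for i in range(3)]
    red=(r>120)&(g<60)&(b<60)&(P[...,2]>0.15)&(P[...,0]>.4)&(P[...,0]<.8)&(abs(P[...,1])<.4)
    q=P[red];print(n,'red',len(q),q.mean(0),np.percentile(q,2,0),np.percentile(q,98,0))
    if len(q)>20:
        m=q.mean(0);u,s,v=np.linalg.svd(q-m);print(v[0],v[1],s/np.sqrt(len(q)))
# triangulate tips
def tri(a,b):
    A=[];B=[]
    M=np.zeros((3,3));w=np.zeros(3)
    for c,p in ((ct,a),(cs,b)):
        d=Rm(c['orientation'])@ray(c,p);d/=np.linalg.norm(d);Q=np.eye(3)-np.outer(d,d);M+=Q;w+=Q@c['position']
    X=np.linalg.solve(M,w);return X,proj(ct,X)-a,proj(cs,X)-b
for nm,a,b in [('hook',(400.7,245.4),(346.7,264.8)),('edge',(408.3,244.6),(348.6,253.2)),('bath',(390.3,247),(343,315.4)),('carrier',(398.9,250.1),(344.4,293.3))]:
    print(nm,*tri(np.array(a),np.array(b)))
# bar candidates: top-view points near z
z=Pt[...,2]
reg=(Pt[...,0]>.35)&(Pt[...,0]<.75)&(Pt[...,1]>-.4)&(Pt[...,1]<.2)&(z>.2)
vs,us=np.where(reg)
sub=Pt[200:262,375:435]
np.set_printoptions(linewidth=250)
print((np.nan_to_num(sub[::2,::3,2])*1000).astype(int))
print(np.round(Pt[225,400],3),np.round(Pt[245,400],3))
E
```

```text
top red 336 [ 0.58294649 -0.18989418  0.30999978] [ 0.55533479 -0.20622449  0.30364048] [ 0.60966171 -0.17422243  0.3180282 ]
[-0.99531077  0.05600938 -0.07886333] [ 0.05847482  0.99785863 -0.02930609] [0.01619051 0.00949246 0.00345778]
side red 294 [ 0.57962713 -0.18905487  0.3109584 ] [ 0.54743162 -0.20589305  0.30693039] [ 0.60870983 -0.16990636  0.3170772 ]
[-0.99622851 -0.04542923 -0.07392529] [-0.04310954  0.99853577 -0.03267838] [0.0178684  0.01079008 0.00210589]
hook [ 0.54193933 -0.18045886  0.26098926] [ 0.2861076  -0.84922587] [-0.87064283  0.10570647]
edge [ 0.54043593 -0.19123398  0.3153867 ] [ 0.33776296 -0.98326809] [-1.01592262  0.12471854]
bath [ 0.54624832 -0.17774401  0.03704464] [-0.55071178  1.7870357 ] [ 1.81297893 -0.23736291]
carrier [ 0.53629174 -0.18855734  0.15795037] [ 0.12965294 -0.39831809] [-0.40951828  0.04928339]
[[ 13  17  16  12  19  16  20  28  29   8  16 311 309  16   7  12  14  20  23  17]
 [ 15   8  14  11  12  15  16  14  17  18  19 310 314  19   8  20  12  19  13  12]
 [ 11  16   9  11  14  15  19  14   9  19  17 313 309  19  19  16  11  12  1
[... 1677 characters left out ...]
131 144 136 292 300 139 142 167 176 279 282 280 278 279 281 276 102   1]
 [ 53 139 167 191 143 281 144 136 140 142 146 134 137 139 298 212 245  92  93  -3]
 [ 44 135 180 187 185 173 182 192 143 168 169 139 142 170 295 195  -1  86   5  -2]
 [ 52 135 186 187 190 169 185 182 174 180 187 140 186 187 143 171   0  97  -1   0]
 [102 137 167 188 175 175 186 186 173 178 182 162 188 189 169   6   0  98  -2  -4]
 [ 93 139 150 154 140 154 174 136 160 180 183 157 190 187 139  99 104  96  -4  -1]
 [160 168 168 166 178 144 145 143 139 149 139 143 172 171 142 100 101  99   0   1]
 [ 47 101  52  52  45 153 172 174 175 172 176 165 147 136 143  -2   0  -1   1  12]]
[ 0.584 -0.171  0.311] [ 0.54  -0.176  0.275]
```

```bash
python3 - <<'E'
from h import *
np.set_printoptions(linewidth=200,precision=4,suppress=True)
ct=get_calibration('top');cs=get_calibration('side')
dt=np.load('top0.npy');ds=np.load('side0.npy')
for n,c,d in (('top',ct,dt),('side',cs,ds)):
    P=cloud(c,d).reshape(-1,3);P=P[~np.isnan(P[:,0])]
    box=(abs(P[:,0]-.56)<.12)&(abs(P[:,1]+.18)<.12)
    Q=P[box]
    # bar band
    B=Q[(Q[:,2]>.262)&(Q[:,2]<.295)&(abs(Q[:,0]-.54)<.022)]
    A=np.c_[B[:,1],np.ones(len(B))]
    w=np.ones(len(B),bool)
    for _ in range(8):
        k=np.linalg.lstsq(A[w],B[w,0],rcond=None)[0];r=B[:,0]-A@k;w=abs(r)<.006
    print(n,'bar x=',k,'n',w.sum(),'y range',np.percentile(B[w,1],[1,5,50,95,99]),'z',np.percentile(B[w,2],[10,50,90]),'x',np.median(B[w,0]))
    # high points
    H=Q[(Q[:,2]>.3)&(Q[:,2]<.33)]
    print(' flap/cross x',np.percentile(H[:,0],[1,10,50,90,99]))
    # lift
    L=P[(P[:,2]>.045)&(P[:,2]<.105)&(abs(P[:,0]-.53)<.1)&(abs(P[:,1]-.1)<.12)]
    zz=np.histogram(L[:,2],bins=np.arange(.045,.106,.004));print(zz)
    h=L[(L[:,2]>np.median(L[:,2])-.012)]
    rect=cv2.minAreaRect((h[:,:2]*1000).astype(np.float32));print(' lift',len(h),h.mean(0),np.median(h[:,2]),rect)
E
```

```text
top bar x= [0.0732 0.5549] n 154 y range [-0.2394 -0.2352 -0.1788 -0.1341 -0.1318] z [0.2713 0.2774 0.282 ] x 0.5412597880518335
 flap/cross x [0.5356 0.5535 0.6001 0.6688 0.6781]
(array([ 11,  16,  14,   6,   7,  11,  88, 369, 709, 761, 355,  99,  34,   4,   3]), array([0.045, 0.049, 0.053, 0.057, 0.061, 0.065, 0.069, 0.073, 0.077, 0.081, 0.085, 0.089, 0.093, 0.097, 0.101, 0.105]))
 lift 2421 [0.5301 0.1419 0.0814] 0.08121492660909646 ((527.3170166015625, 103.741455078125), (199.45455932617188, 235.38780212402344), 2.043153762817383)
side bar x= [0.0769 0.5545] n 123 y range [-0.2409 -0.2394 -0.1978 -0.1493 -0.1416] z [0.271  0.2791 0.2816] x 0.5394844450798862
 flap/cross x [0.5322 0.5522 0.6005 0.669  0.6782]
(array([ 46,  56,  34,  21,  13,  11,   8,  41, 346, 565, 137,  63,  12,   1,   3]), array([0.045, 0.049, 0.053, 0.057, 0.061, 0.065, 0.069, 0.073, 0.077, 0.081, 0.085, 0.089, 0.093, 0.097, 0.101, 0.105]))
 lift 1172 [0.5261 0.1412 0.0826] 0.08201087835028198 ((530.1804809570312, 102.87682342529297), (234.0994415283203, 198.87010192871094), 89.97859191894531)
```

```bash
python3 - <<'E'
from h import *
np.set_printoptions(linewidth=200,precision=4,suppress=True)
for n in ('top','side'):
    c=get_calibration(n);d=np.load(n+'0.npy');I=cv2.imread(f'pics/{n}0.png');P=cloud(c,d)
    seed=(265,253) if n=='top' else (299,225)
    m=((P[...,2]>.066)&(P[...,2]<.1)).astype(np.uint8)
    m=cv2.morphologyEx(m,cv2.MORPH_OPEN,np.ones((3,3)))
    k,lab=cv2.connectedComponents(m);w=lab==lab[seed[1],seed[0]]
    q=P[w];print(n,len(q),np.median(q[:,2]),cv2.minAreaRect((q[:,:2]*1000).astype(np.float32)))
    # by mask outline in pixels
    b=cv2.minAreaRect(np.argwhere(w)[:,::-1].astype(np.float32));print(' px',b)
    for cx in cv2.boxPoints(b): print(onz(c,cx,.09)[:2])
    # floor of center
    yy,xx=np.mgrid[0:480,0:640];ctr=(abs(xx-seed[0])<15)&(abs(yy-seed[1])<12);print(' floor z',np.nanmedian(P[ctr][:,2]))
    # other carrier
    x=(abs(P[...,0]-.615)<.09)&(abs(P[...,1]-.09)<.1)&(P[...,2]>.11)&(P[...,2]<.17);q=P[x];print(' blue bail',len(q),q.min(0) if len(q) else 0,q.max(0) if len(q) else 0)
o=get_obs();M=R.from_rotvec(o['tool_rot']).as_matrix();print(M)
E
```

```text
top 2550 0.08118169177624146 ((523.4893188476562, 165.35400390625), (157.28924560546875, 118.43934631347656), 74.01589965820312)
 px ((263.75091552734375, 253.2971649169922), (58.402244567871094, 44.26401138305664), 17.35402488708496)
[0.4877 0.2554]
[0.6018 0.2239]
[0.5583 0.0732]
[0.4447 0.1055]
 floor z 0.08081019432198788
 blue bail 193 [0.5994 0.0052 0.1106] [0.6777 0.1721 0.1516]
side 1313 0.08215568840736531 ((523.8115844726562, 165.4275360107422), (163.9424591064453, 115.87754821777344), 74.043212890625)
 px ((298.2431335449219, 226.1327667236328), (36.58382034301758, 36.64254379272461), 86.633544921875)
[0.4865 0.2582]
[0.6041 0.2237]
[0.5536 0.0639]
[0.4453 0.0959]
 floor z 0.08171665287680696
 blue bail 119 [0.5967 0.0019 0.1105] [0.6755 0.1687 0.1486]
[[-0.     -0.9044  0.4267]
 [ 0.      0.4267  0.9044]
 [-1.      0.      0.    ]]
```

```bash
cat > g.py <<'E'
from h import *
np.set_printoptions(linewidth=200,precision=4,suppress=True)
hx=np.array([np.cos(.075),-np.sin(.075),0]);up=np.array([0,0,1.])
bar=np.array([.5408,-.1865,.2755]);T=.4
def Rt(yaw,t=T):
    h=np.array([np.cos(yaw),np.sin(yaw),0]);d=h*np.sin(t)-up*np.cos(t);z=h*np.cos(t)+up*np.sin(t)
    return np.c_[d,np.cross(z,d),z]
def tcp(p,L,M): return np.array(p)-M[:,0]*L
def todo(pos,M):
    o=get_obs();C=R.from_rotvec(o['tool_rot']).as_matrix()
    rv=R.from_matrix(M@C.T).as_rotvec();dp=pos-o['tool_pos']
    print('t',round(o['t'],2),'pos',o['tool_pos'],'F',o['contact_force'],'open',round(o['opening'],4))
    print('turn units',rv/.1,'shift units',dp/.02,'mm',dp*1000)
E
python3 - <<'E'
from g import *
M=Rt(-.075);p=tcp(bar+.001*hx,.163,M)+.07*up;print(p);todo(p,M)
E
```

```text
[ 0.4785 -0.1818  0.4956]
t 1.0 pos [0.2667 0.5652 0.4047] F [-0.22   -0.0048 -0.4473] open 0.0852
turn units [  2.1391  -3.6721 -11.8807] shift units [ 10.5924 -37.3529   4.5464] mm [ 211.8489 -747.058    90.9281]
```

>>> carry_out([
  [[0,0,0],[0,0,1],0.235],
  [[0,0,0],[0,0,1],0.235],
  [[0,0,0],[0,0,1],0.235],
  [[0,0,0],[0,-0.5,1],0.235],
  [[0.06,-0.1,-0.33],[0.28,-1,0.5],0.235],
  [[0.06,-0.1,-0.33],[0.28,-1,0],0.235],
  [[0.06,-0.1,-0.33],[0.28,-1,0],0.235],
  [[0.06,-0.1,-0.33],[0.28,-1,0],0.235],
])

```text
t: 1.8
tool_pos: [0.2885, 0.4736, 0.4974]
tool_rot: [-0.772, 1.38, 0.77]
contact_force: [-0.6, -0.6, -0.3]
opening: 0.0199
```

>>> carry_out([
  [[0.06,-0.1,-0.33],[0.28,-1,0],0.235],
  [[0.06,-0.1,-0.33],[0.28,-1,0],0.235],
  [[0.06,-0.1,-0.33],[0.28,-1,0],0.235],
  [[0.06,-0.1,-0.33],[0.28,-1,0],0.235],
  [[0.06,-0.1,-0.33],[0.28,-1,0],0.235],
  [[0.06,-0.1,-0.33],[0.28,-1,0],0.235],
  [[0.06,-0.1,-0.33],[0.28,-1,0],0.235],
  [[0.06,-0.1,-0.33],[0.28,-1,0],0.235],
])

```text
t: 2.6
tool_pos: [0.3337, 0.3066, 0.4985]
tool_rot: [-0.555, 1.349, 0.55]
contact_force: [0.6, -0.4, 0.3]
opening: 0.0201
```

>>> carry_out([
  [[0.06,-0.1,-0.33],[0.28,-1,0],0.235],
  [[0.06,-0.1,-0.33],[0.28,-1,0],0.235],
  [[0.06,-0.1,-0.33],[0.28,-1,0],0.235],
  [[0.06,-0.1,-0.33],[0.28,-1,0],0.235],
  [[0.06,-0.1,-0.33],[0.28,-1,0],0.235],
  [[0.06,-0.1,-0.33],[0.28,-1,0],0.235],
  [[0.06,-0.1,-0.33],[0.28,-1,0],0.235],
  [[0.06,-0.1,-0.33],[0.28,-1,0],0.235],
])

```text
t: 3.4
tool_pos: [0.3783, 0.1396, 0.4998]
tool_rot: [-0.341, 1.299, 0.331]
contact_force: [0.1, -0.7, 0.3]
opening: 0.0197
```

```bash
python3 - <<'E'
from g import *
M=Rt(-.075);p=tcp(bar+.001*hx,.163,M)+.07*up;print(p);todo(p,M)
E
```

```text
[ 0.4785 -0.1818  0.4956]
t 3.4 pos [0.3783 0.1396 0.4998] F [ 0.1348 -0.6752  0.2753] open 0.0197
turn units [ 0.8861 -1.5203 -5.0669] shift units [  5.0081 -16.0714  -0.2092] mm [ 100.1615 -321.4281   -4.1838]
```

>>> carry_out([
  [[0.06,-0.1,-0.33],[0.3,-1,0],0.235],
  [[0.06,-0.1,-0.33],[0.3,-1,0],0.235],
  [[0.06,-0.1,-0.33],[0.3,-1,0],0.235],
  [[0.06,-0.1,-0.33],[0.3,-1,0],0.235],
  [[0.06,-0.1,-0.33],[0.3,-1,0],0.235],
  [[0.06,-0.1,-0.33],[0.3,-1,0],0.235],
  [[0.06,-0.1,-0.33],[0.3,-1,0],0.235],
  [[0.06,-0.1,-0.33],[0.3,-1,0],0.235],
])

```text
t: 4.2
tool_pos: [0.4261, -0.0274, 0.5014]
tool_rot: [-0.13, 1.231, 0.113]
contact_force: [0.2, -0.2, -0.5]
opening: 0.0197
```

>>> carry_out([
  [[0.06,-0.1,-0.33],[0.3,-1,0],0.235],
  [[0.06,-0.1,-0.33],[0.3,-1,0],0.235],
  [[0.06,-0.1,-0.33],[0.3,-1,0],0.235],
  [[0.06,-0.1,-0.33],[0.3,-1,0],0.235],
  [[0.06,-0.1,-0.33],[0.3,-1,0],0.235],
  [[0.06,-0.1,-0.33],[0.3,-1,0],0.235],
  [[0.06,-0.1,-0.33],[0.3,-1,0],0.235],
  [[0,0,0],[0,0,0],0.235],
])

```text
t: 5.0
tool_pos: [0.4684, -0.1753, 0.502]
tool_rot: [0.054, 1.16, -0.078]
contact_force: [-0.3, -0.2, 0.1]
opening: 0.0203
```

```bash
python3 - <<'E'
from g import *
M=Rt(-.075);p=tcp(bar+.001*hx,.163,M)+.07*up;print(p);todo(p,M)
E
```

```text
[ 0.4785 -0.1818  0.4956]
t 5.0 pos [ 0.4684 -0.1753  0.502 ] F [-0.2587 -0.1914  0.0683] open 0.0203
turn units [-0.0166  0.0968  0.1422] shift units [ 0.5053 -0.3275 -0.3162] mm [10.1056 -6.5503 -6.3233]
```

>>> carry_out([
  [[0,0.1,0.14],[0.5,-0.33,0],0.235],
  [[0,0,0],[0,0,0],0.235],
])

```text
t: 5.2
tool_pos: [0.4782, -0.1817, 0.502]
tool_rot: [0.046, 1.172, -0.064]
contact_force: [0.3, 0.3, -0.9]
opening: 0.0198
```

```bash
python3 - <<'E'
from g import *
M=Rt(-.075);p=tcp(bar+.001*hx,.163,M)+.07*up;todo(p,M)
for n,x0,y0 in (('side',250,170),('top',330,170)):
    im,d=get_image(n);c=get_calibration(n)
    np.save(n+'1.npy',d);cv2.imwrite(f'pics/{n}1f.png',im)
    cv2.imwrite(f'pics/{n}1.png',cv2.resize(im[y0:y0+130,x0:x0+173],None,fx=4.6,fy=4.6,interpolation=cv2.INTER_CUBIC))
    o=get_obs();C=R.from_rotvec(o['tool_rot']).as_matrix();print(n,'tip px',proj(c,o['tool_pos']+C[:,0]*.173),'bar',proj(c,bar))
E
```

```text
t 5.2 pos [ 0.4782 -0.1817  0.502 ] F [ 0.333   0.2556 -0.8956] open 0.0198
turn units [-0.0244 -0.0146 -0.0048] shift units [ 0.0145 -0.0057 -0.3175] mm [ 0.2909 -0.1136 -6.3509]
side tip px [348.8081 243.3149] bar [346.5026 262.9262]
top tip px [407.9148 240.743 ] bar [404.3037 244.6489]
```

View pics/side1.png

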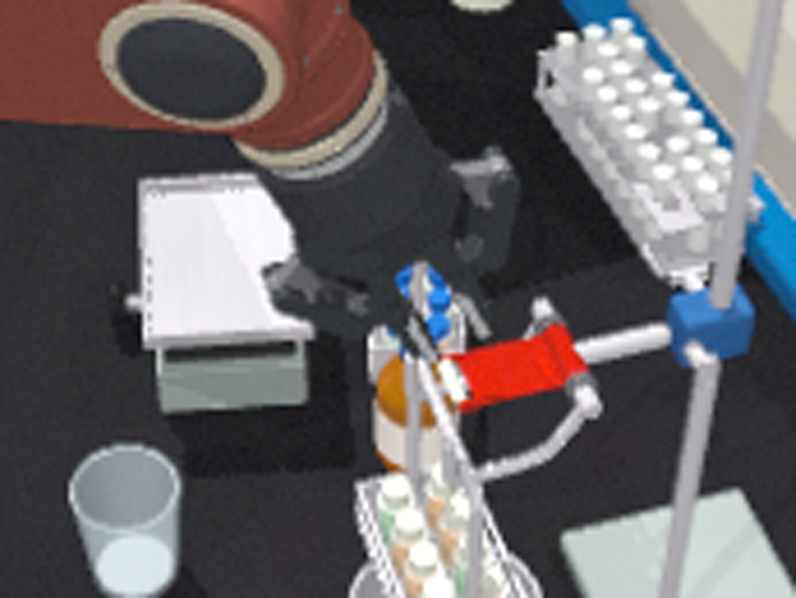

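View pics/top1.png

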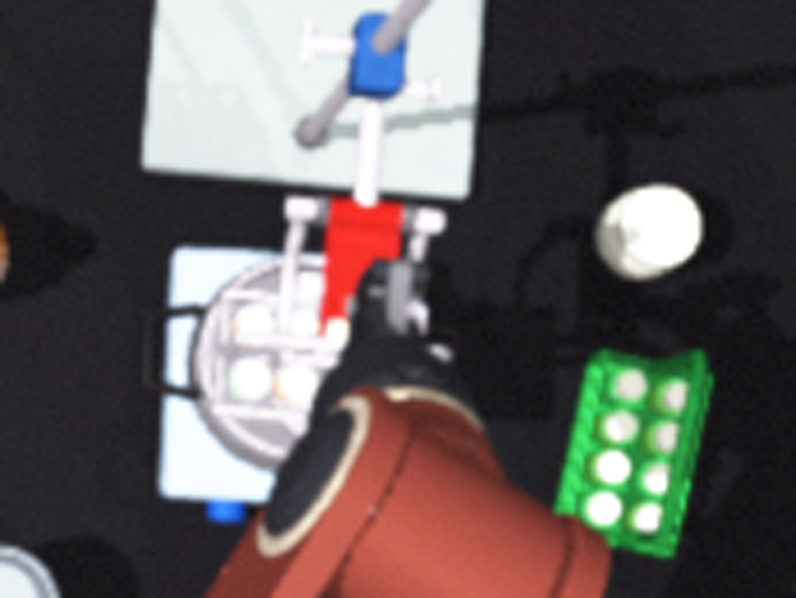

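```bash
python3 - <<'E'
from g import *
o=get_obs();C=R.from_rotvec(o['tool_rot']).as_matrix();p=o['tool_pos']
for n in ('side','top'):
    c=get_calibration(n);d=np.load(n+'1.npy');P=cloud(c,d)
    Q=(P-p)@C  # tool frame
    m=(Q[...,0]>.09)&(Q[...,0]<.19)&(abs(Q[...,1])<.03)&(abs(Q[...,2])<.07)
    q=Q[m]
    for lo in np.arange(.09,.19,.01):
        s=q[(q[:,0]>=lo)&(q[:,0]<lo+.01)]
        if len(s): print(n,round(lo,2),len(s),'y',np.round(np.percentile(s[:,1],[2,50,98]),4),'z',np.round(np.percentile(s[:,2],[2,25,50,75,98]),4))
E
```

```text
side 0.09 114 y [-0.0181 -0.0116  0.0048] z [-0.0551 -0.0414 -0.0044  0.0363  0.0557]
side 0.1 94 y [-0.0174 -0.0112  0.0113] z [-0.0521 -0.0402 -0.0117  0.0378  0.0492]
side 0.11 155 y [-0.0135 -0.0082  0.0109] z [-0.0459 -0.0334  0.0132  0.0319  0.0456]
side 0.12 75 y [-0.0141 -0.0111  0.0082] z [-0.0407 -0.0266 -0.0117  0.0237  0.0386]
side 0.13 36 y [-0.0127 -0.0095  0.0058] z [-0.0271 -0.014  -0.0107  0.0127  0.0231]
side 0.14 35 y [-0.0125 -0.0079 -0.0051] z [-0.0229 -0.0161  0.011   0.0172  0.0227]
side 0.15 40 y [-0.0123 -0.0077  0.0055] z [-0.0227 -0.0154 -0.0104  0.0174  0.0234]
side 0.16 29 y [-0.0122 -0.0085  0.0063] z [-0.0218 -0.0126 -0.0102  0.0149  0.0223]
top 0.09 10 y [0.0114 0.0127 0.0171] z [0.0144 0.0208 0.0332 0.0498 0.0554]
top 0.1 19 y [0.0076 0.0118 0.0168] z [0.0116 0.0206 0.022  0.0378 0.0438]
top 0.11 20 y [-0.0075  0.0055  0.0123] z [0.0214 0.0271 0.031  0.0338 0.0421]
top 0.12 16 y [0.0031 0.0087 0.0132] z [0.0194 0.0226 0.0232 0.0273 0.0389]
top 0.13 2 y [0.0071 0.01   0.013 ] z [0.0194 0.0205 0.0216 0.0228 0.0239]
top 0.14 3 y [0.0061 0.007  0.0112] z [0.0168 0.0178 0.0188 0.0212 0.0234]
top 0.15 4 y [0.0068 0.0088 0.0109] z [-0.0097  0.0083  0.0151  0.0166  0.0197]
top 0.16 6 y [0.0069 0.0095 0.0112] z [-0.008   0.0122  0.0163  0.0168  0.017 ]
top 0.17 2 y [0.01   0.0103 0.0105] z [-0.01   -0.005   0.0003  0.0057  0.0106]
```

>>> carry_out([
  [[0,0,0],[-0.1,0,-0.5],0.235],
  [[0,0,0],[0,0,-0.5],0.235],
  [[0,0,0],[0,0,-0.5],0.235],
  [[0,0,0],[0,0,-0.25],0.235],
  [[0,0,0],[0,0,0],0.235],
])

```text
t: 5.8
tool_pos: [0.4745, -0.1789, 0.4641]
tool_rot: [0.044, 1.17, -0.062]
contact_force: [-0.2, -0.4, 1.9]
opening: 0.0201
```

>>> carry_out([
  [[0,0,0],[0,0,-0.15],0.235],
  [[0,0,0],[0,0,0],0.235],
])

```text
t: 6.0
tool_pos: [0.4744, -0.1789, 0.462]
tool_rot: [0.043, 1.169, -0.063]
contact_force: [-1.4, 0.2, 2.8]
opening: 0.02
```

>>> carry_out([
  [[0,0,0],[0,0,-0.15],0.235],
  [[0,0,0],[0,0,0],0.235],
])

```text
t: 6.2
tool_pos: [0.4744, -0.1789, 0.4599]
tool_rot: [0.043, 1.168, -0.063]
contact_force: [-1.0, 0.1, 2.5]
opening: 0.0201
```

>>> carry_out([
  [[0,0,0],[0,0,-0.15],0.235],
  [[0,0,0],[0,0,0],0.235],
])

```text
t: 6.4
tool_pos: [0.4745, -0.1789, 0.4574]
tool_rot: [0.043, 1.168, -0.063]
contact_force: [-1.2, 0.7, 2.8]
opening: 0.0202
```

>>> carry_out([
  [[0,0,0],[0,0,-0.15],0.235],
  [[0,0,0],[0,0,0],0.235],
])

```text
t: 6.6
tool_pos: [0.4746, -0.1789, 0.4545]
tool_rot: [0.043, 1.166, -0.063]
contact_force: [-1.4, -0.2, 2.5]
opening: 0.0201
```

>>> carry_out([
  [[0,0,0],[0.08,-0.14,-0.25],0.235],
  [[0,0,0],[0,0,-0.25],0.235],
  [[0,0,0],[0,0,-0.2],0.235],
  [[0,0,0],[0,0,0],0.235],
])

```text
t: 7.0
tool_pos: [0.4772, -0.1818, 0.4414]
tool_rot: [0.042, 1.16, -0.063]
contact_force: [-2.6, 0.7, 4.1]
opening: 0.02
```

```bash
cat > l.py <<'E'
from g import *
import sys
k=sys.argv[1]
M=Rt(-.075);p=tcp(bar-.001*hx,.163,M);todo(p,M)
for n,x0,y0 in (('side',310,215),):
    im,d=get_image(n);c=get_calibration(n);np.save(f'{n}{k}.npy',d)
    cv2.imwrite(f'pics/{n}{k}.png',cv2.resize(im[y0:y0+90,x0:x0+120],None,fx=6.6,fy=6.6,interpolation=cv2.INTER_CUBIC))
    P=cloud(c,d);b,g,r=[im[...,i].astype(int) for i in range(3)]
    red=(r>90)&(g<60)&(b<60)&(abs(P[...,0]-.58)<.08)&(abs(P[...,1]+.19)<.05)&(P[...,2]>.15)
    q=(P[red]-bar);X=q@hx
    if len(q)>10:
        k=np.polyfit(X,q[:,2],1);print('flap n',len(q),'theta',np.arctan(k[0]),'xr',np.percentile(X,[2,98]),'yr',np.percentile(P[red][:,1],[2,98]))
E
python3 l.py a
```

```text
t 7.0 pos [ 0.4772 -0.1818  0.4414] F [-2.5623  0.7436  4.0815] open 0.02
turn units [ 0.0041  0.1041 -0.0339] shift units [-0.0342  0.0078 -0.7866] mm [ -0.6843   0.1567 -15.732 ]
flap n 279 theta 0.4897407943717374 xr [0.0131 0.068 ] yr [-0.2061 -0.1712]
```

View pics/sidea.png

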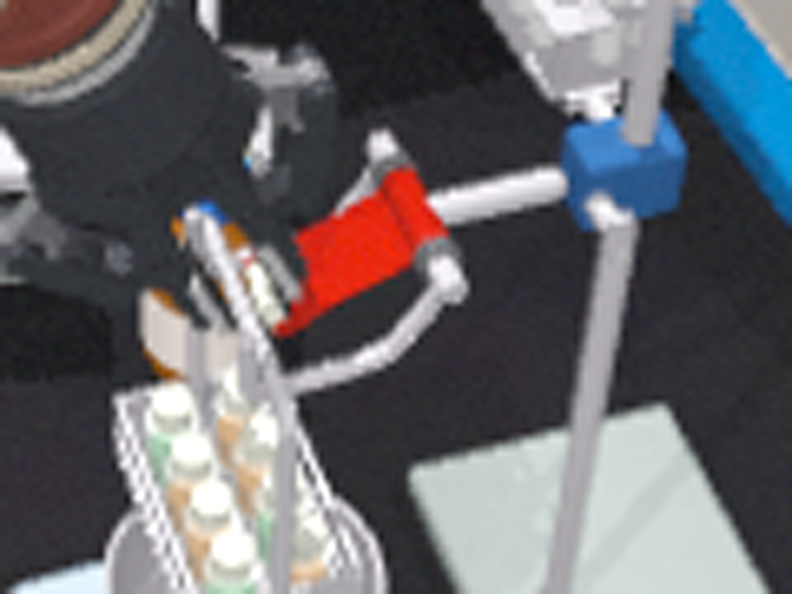

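>>> carry_out([
  [[0,0,0],[0,0,-0.25],0.235],
  [[0,0,0],[0,0,-0.15],0.235],
  [[0,0,0],[0,0,0],0.235],
])

```text
t: 7.35
tool_pos: [0.4776, -0.182, 0.4354]
tool_rot: [0.04, 1.155, -0.064]
contact_force: [-0.7, 1.4, 4.4]
opening: 0.0202
```

```bash
python3 l.py b
```

```text
t 7.35 pos [ 0.4776 -0.182   0.4354] F [-0.7262  1.4188  4.4344] open 0.0202
turn units [ 0.0241  0.1514 -0.0319] shift units [-0.056   0.0174 -0.4886] mm [-1.1199  0.3481 -9.7725]
flap n 272 theta 0.6133028674214778 xr [0.0161 0.0681] yr [-0.2055 -0.1723]
```

View pics/sideb.png

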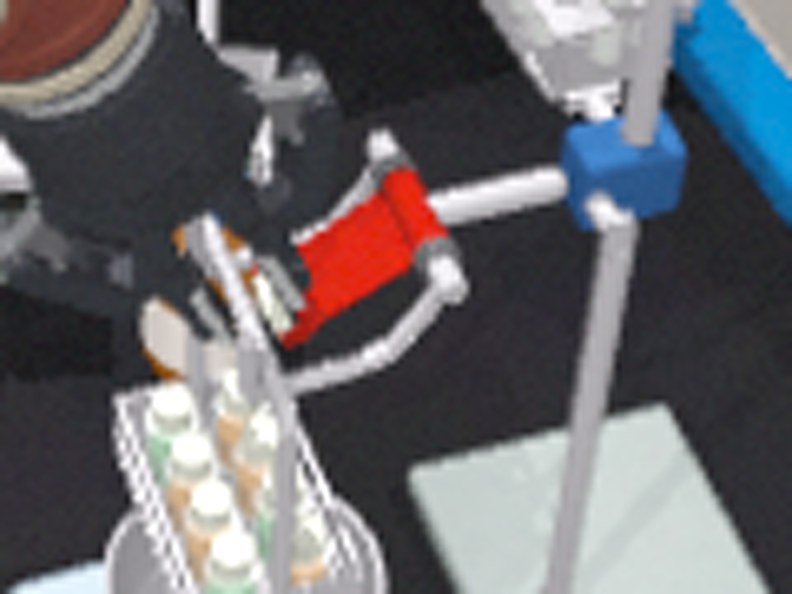

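>>> carry_out([
  [[0,0.15,0],[-0.05,0,-0.1],0.2],
  [[0,0,0],[-0.05,0,-0.1],0.18],
  [[0,0,0],[0,0,0],0.165],
  [[0,0,0],[0,0,0],0.165],
])

```text
t: 7.8
tool_pos: [0.4755, -0.1819, 0.4321]
tool_rot: [0.039, 1.169, -0.065]
contact_force: [-1.3, 0.7, 4.7]
opening: 0.0139
```

```bash
python3 l.py c
```

```text
t 7.8 pos [ 0.4755 -0.1819  0.4321] F [-1.306   0.7449  4.6757] open 0.0139
turn units [ 0.0288  0.0082 -0.0338] shift units [ 0.0481  0.014  -0.3212] mm [ 0.9627  0.2808 -6.4231]
flap n 300 theta 0.6594169719178158 xr [0.0188 0.0675] yr [-0.2063 -0.1722]
```

View pics/sidec.png

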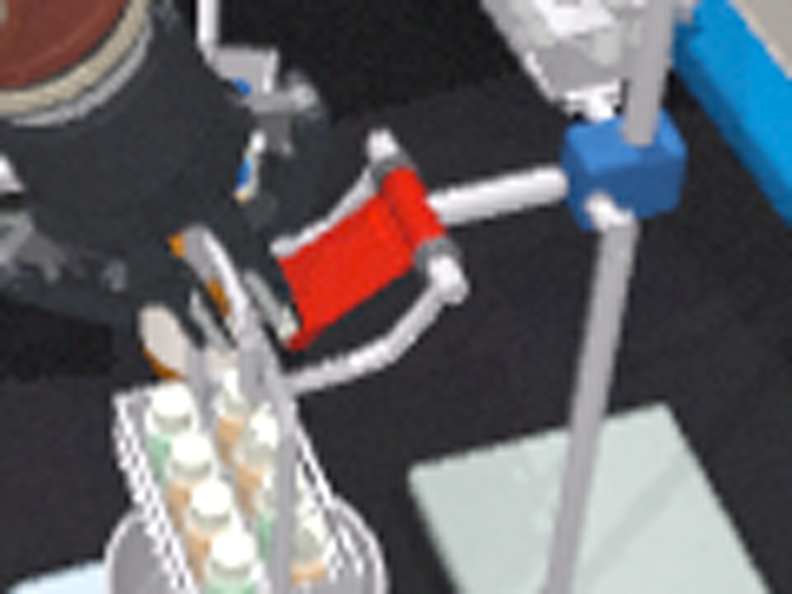

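>>> carry_out([
  [[0,0,0],[0.06,0,-0.12],0.165],
  [[0,0,0],[0.06,0,-0.12],0.165],
  [[0,0,0],[0,0,0],0.165],
])

```text
t: 8.15
tool_pos: [0.4781, -0.1821, 0.4269]
tool_rot: [0.039, 1.169, -0.065]
contact_force: [-1.2, 1.3, 2.5]
opening: 0.0142
```

```bash
python3 l.py d
```

```text
t 8.15 pos [ 0.4781 -0.1821  0.4269] F [-1.1615  1.3427  2.5144] open 0.0142
turn units [ 0.0323  0.0086 -0.0319] shift units [-0.0782  0.0192 -0.0636] mm [-1.5634  0.3835 -1.2724]
flap n 292 theta 0.7476072617302876 xr [0.0206 0.0671] yr [-0.2063 -0.1714]
```

View pics/sided.png

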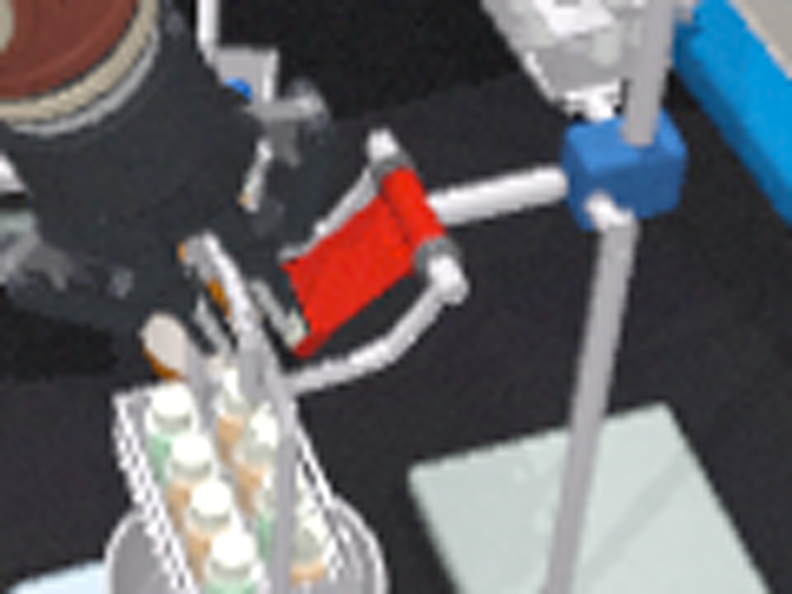

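>>> carry_out([
  [[0,0,0],[0,0,0.02],0.14],
  [[0,0,0],[0,0,0.02],0.12],
  [[0,0,0],[0,0,0],0.11],
  [[0,0,0],[0,0,0],0.11],
], squeeze=20)

```text
t: 8.6
tool_pos: [0.4778, -0.1821, 0.427]
tool_rot: [0.04, 1.172, -0.065]
contact_force: [-2.7, 0.5, 3.5]
opening: 0.0092
```

```bash
python3 l.py e
```

```text
t 8.6 pos [ 0.4778 -0.1821  0.427 ] F [-2.6885  0.4837  3.4697] open 0.0092
turn units [ 0.0269 -0.0175 -0.0326] shift units [-0.0623  0.0207 -0.0702] mm [-1.2455  0.4141 -1.4039]
flap n 298 theta 0.7340485566708046 xr [0.0206 0.0673] yr [-0.2064 -0.1717]
```

View pics/sidee.png

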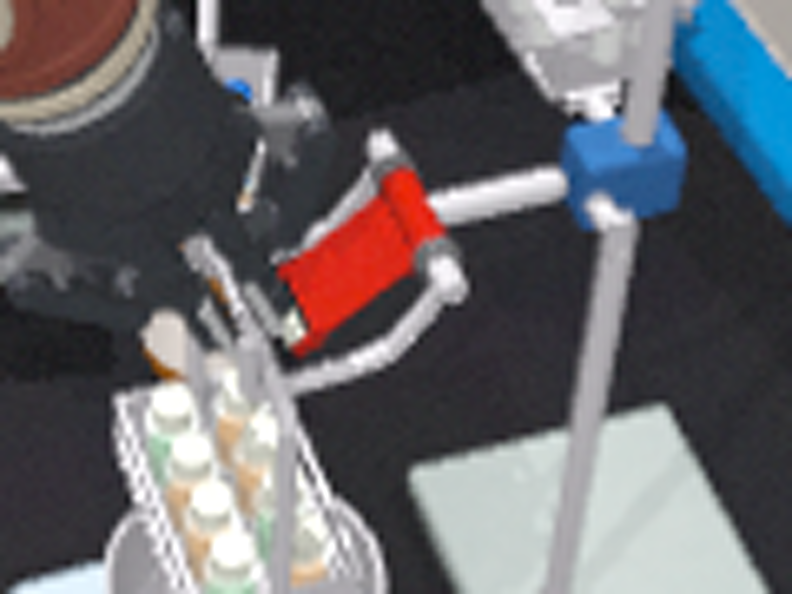

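>>> carry_out([
  [[0,0,0],[0,0,0],0.095],
  [[0,0,0],[0,0,0],0.06],
  [[0,0,0],[0,0,0],0.0],
  [[0,0,0],[0,0,0],0.0],
], squeeze=20)

```text
t: 9.05
tool_pos: [0.4777, -0.1821, 0.4274]
tool_rot: [0.039, 1.172, -0.065]
contact_force: [-2.7, 0.9, 4.4]
opening: 0.0071
```

>>> carry_out([
  [[0,0,0],[0,0,0],0.0],
  [[0,0,0],[0,0,0],0.0],
], squeeze=45)

```text
t: 9.25
tool_pos: [0.4777, -0.1821, 0.4275]
tool_rot: [0.039, 1.172, -0.065]
contact_force: [-2.5, 0.7, 4.0]
opening: 0.0061
```

```bash
python3 l.py f
```

```text
t 9.25 pos [ 0.4777 -0.1821  0.4275] F [-2.474   0.7478  4.0207] open 0.0061
turn units [ 0.0312 -0.0186 -0.0332] shift units [-0.058   0.0218 -0.0926] mm [-1.1593  0.4369 -1.8529]
flap n 300 theta 0.716290872524595 xr [0.0194 0.0677] yr [-0.2065 -0.1713]
```

View pics/sidef.png

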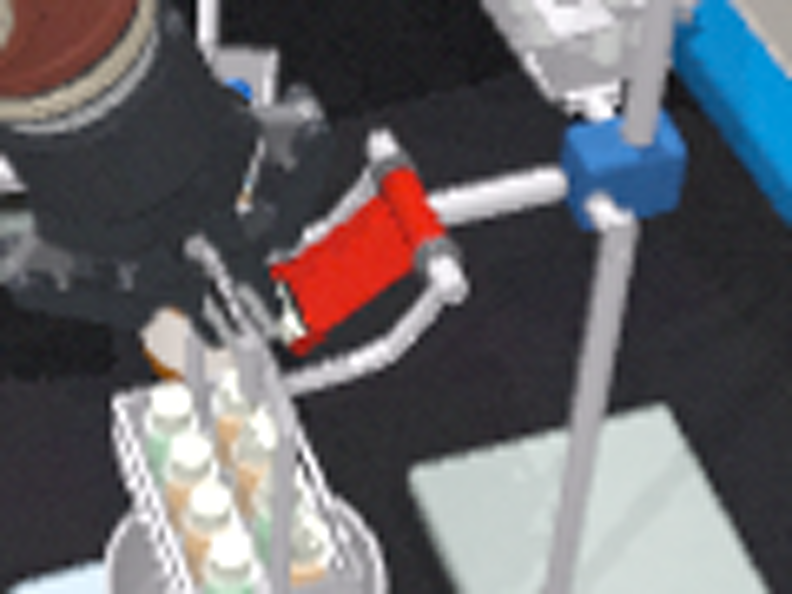

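>>> carry_out([
  [[0,0,0],[0.05,0,0.15],0.0],
  [[0,0,0],[0.02,0,0.25],0.0],
  [[0,0,0],[0,0,0.25],0.0],
  [[0,0,0],[0,0,0],0.0],
])

```text
t: 9.7
tool_pos: [0.4786, -0.1823, 0.4353]
tool_rot: [0.042, 1.181, -0.064]
contact_force: [-0.5, -0.9, 1.8]
opening: 0.0056
```

```bash
python3 l.py g
```

```text
t 9.7 pos [ 0.4786 -0.1823  0.4353] F [-0.5147 -0.9053  1.8216] open 0.0056
turn units [ 0.0025 -0.1048 -0.0253] shift units [-0.1034  0.0306 -0.4841] mm [-2.0689  0.6118 -9.6819]
flap n 305 theta 0.6331343266660889 xr [0.0158 0.0668] yr [-0.2062 -0.1719]
```

View pics/sideg.png

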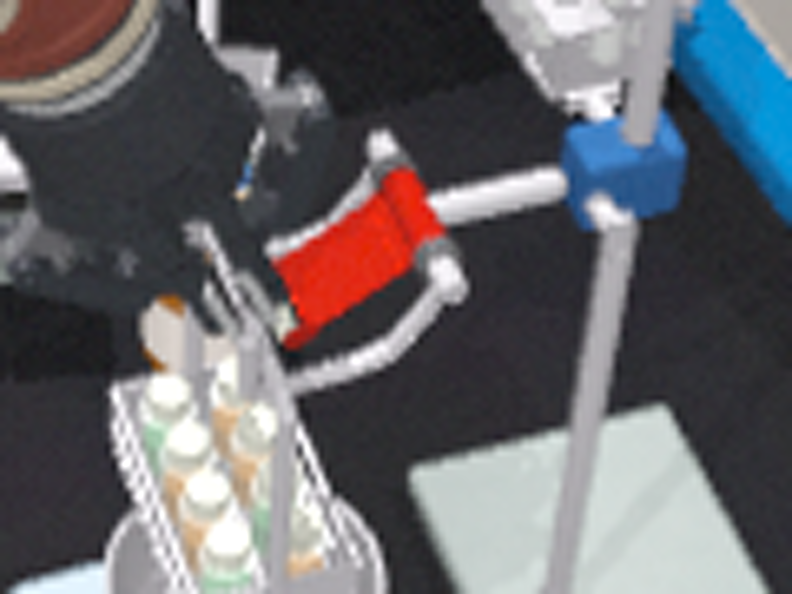

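>>> carry_out([
  [[0,0,0],[0,0,0.3],0.0],
  [[0,0,0],[0,0,0.3],0.0],
  [[0,0,0],[0,0,0.3],0.0],
  [[0,0,0],[0,0,0.3],0.0],
  [[0,0,0],[0,0,0],0.0],
])

```text
t: 10.25
tool_pos: [0.4785, -0.1822, 0.4626]
tool_rot: [0.041, 1.18, -0.065]
contact_force: [-0.9, -0.3, -0.7]
opening: 0.0059
```

```bash
python3 l.py h
```

```text
t 10.25 pos [ 0.4785 -0.1822  0.4626] F [-0.9359 -0.3227 -0.7391] open 0.0059
turn units [ 0.0083 -0.0931 -0.0278] shift units [-0.1014  0.0247 -1.8498] mm [ -2.0272   0.4937 -36.9959]
flap n 279 theta 0.1798540991021398 xr [0.0122 0.068 ] yr [-0.2052 -0.1709]
```

View pics/sideh.png

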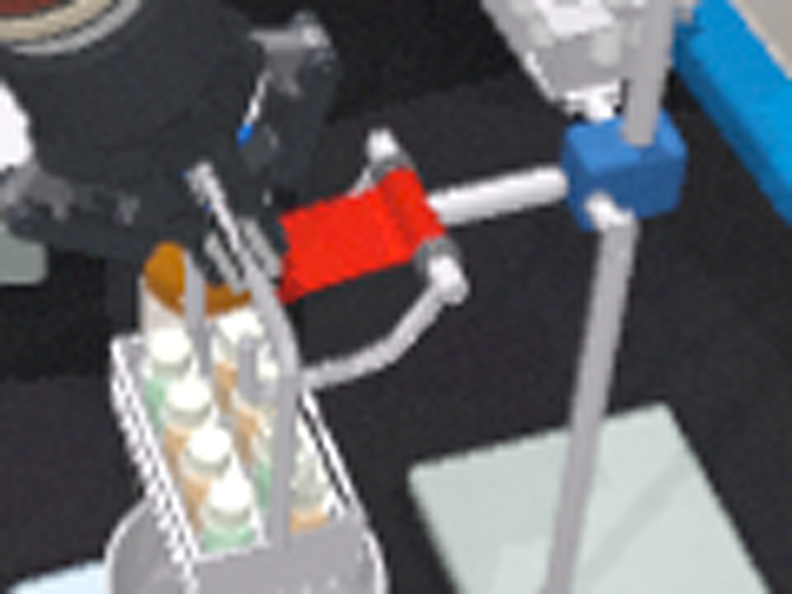

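>>> carry_out([
  [[0,0,0],[0,0,0.3],0.0],
  [[0,0,0],[0,0,0.25],0.0],
  [[0,0,0],[-0.2,0.02,0.1],0.0],
  [[0,0,0],[-0.4,0.03,0],0.0],
  [[0,0,0],[-0.5,0.04,0],0.0],
  [[0,0,0],[-0.5,0.04,0],0.0],
  [[0,0,0],[-0.5,0.04,0],0.0],
  [[0,0,0],[-0.5,0.04,0],0.0],
])

```text
t: 11.1
tool_pos: [0.4222, -0.1771, 0.4714]
tool_rot: [0.045, 1.188, -0.061]
contact_force: [0.1, 0.1, -3.6]
opening: 0.0059
```

>>> carry_out([
  [[0,0,0],[-0.3,0,0.1],0.0],
  [[0,0,0],[0,0,0.1],0.0],
  [[0,0,0],[0,0,0],0.0],
])

```text
t: 11.4
tool_pos: [0.4139, -0.1769, 0.476]
tool_rot: [0.045, 1.187, -0.063]
contact_force: [0.5, -0.7, -3.1]
opening: 0.0058
```

```bash
sed -i 's/310,215/270,215/;s/90,x0:x0+120/110,x0:x0+150/;s/fx=6.6,fy=6.6/fx=5.2,fy=5.2/' l.py; python3 l.py i
```

```text
t 11.4 pos [ 0.4139 -0.1769  0.476 ] F [ 0.4933 -0.6605 -3.1037] open 0.0058
turn units [-0.0287 -0.1654 -0.0225] shift units [ 3.1306 -0.2361 -2.5172] mm [ 62.6118  -4.7221 -50.3434]
flap n 302 theta 0.06037440422203933 xr [0.0073 0.0682] yr [-0.2056 -0.1705]
```

View pics/sidei.png

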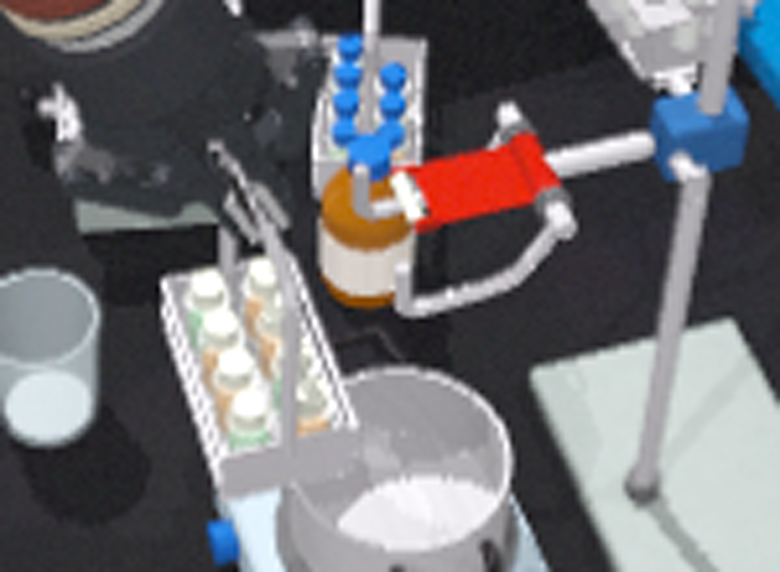

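```bash
cat >> g.py <<'E'
LIFT=np.array([.5235,.165])
def lifttodo(h=.12,t=.399,L=.1642):
    M=Rt(-.279,t);todo(tcp([LIFT[0],LIFT[1],.081+.140+h],L,M),M)
E
python3 -c "
from g import *
lifttodo()"
```

```text
t 11.45 pos [ 0.414  -0.177   0.4759] F [-0.7246  0.1749 -3.3918] open 0.006
turn units [-0.0452 -0.1561 -2.0644] shift units [ 2.4085 17.9761  0.8224] mm [ 48.1697 359.5222  16.4486]
```

>>> carry_out([
  [[0,0,0],[0,0.2,0.3],0.0],
  [[0,0,-0.07],[0.05,0.4,0.3],0.0],
  [[0,0,-0.07],[0.08,0.6,0.2],0.0],
  [[0,0,-0.07],[0.08,0.6,0.05],0.0],
  [[0,0,-0.07],[0.08,0.6,0.05],0.0],
  [[0,0,-0.07],[0.08,0.6,0.05],0.0],
  [[0,0,-0.07],[0.08,0.6,0.05],0.0],
  [[0,0,-0.07],[0.08,0.6,0.05],0.0],
])

```text
t: 12.25
tool_pos: [0.4265, -0.0874, 0.5021]
tool_rot: [0.077, 1.183, -0.108]
contact_force: [0.7, -0.6, -2.6]
opening: 0.0058
```

>>> carry_out([
  [[0,0,-0.07],[0.08,0.6,0.03],0.0],
  [[0,0,-0.07],[0.08,0.6,0.03],0.0],
  [[0,0,-0.07],[0.08,0.6,0.03],0.0],
  [[0,0,-0.07],[0.08,0.6,0.03],0.0],
  [[0,0,-0.07],[0.08,0.6,0.03],0.0],
  [[0,0,-0.07],[0.08,0.6,0.03],0.0],
  [[0,0,-0.07],[0.08,0.6,0.03],0.0],
  [[0,0,-0.07],[0.08,0.6,0.03],0.0],
])

```text
t: 13.05
tool_pos: [0.4402, 0.0187, 0.513]
tool_rot: [0.114, 1.175, -0.152]
contact_force: [0.2, 0.2, -4.2]
opening: 0.0057
```

```bash
python3 -c "
from g import *
lifttodo()"
```

```text
t 13.05 pos [0.4402 0.0187 0.513 ] F [ 0.1781  0.2041 -4.2138] open 0.0057
turn units [-0.1136 -0.0459 -1.0024] shift units [ 1.0981  8.195  -1.034 ] mm [ 21.9624 163.899  -20.6796]
```

>>> carry_out([
  [[-0.01,0,-0.08],[0.08,0.6,0],0.0],
  [[-0.01,0,-0.08],[0.08,0.6,0],0.0],
  [[-0.01,0,-0.08],[0.08,0.6,0],0.0],
  [[-0.01,0,-0.08],[0.08,0.6,0],0.0],
  [[-0.01,0,-0.08],[0.08,0.6,0],0.0],
  [[-0.01,0,-0.08],[0.08,0.6,0],0.0],
  [[-0.01,0,-0.08],[0.08,0.6,0],0.0],
  [[-0.01,0,-0.08],[0.08,0.6,0],0.0],
])

```text
t: 13.85
tool_pos: [0.4526, 0.1255, 0.5185]
tool_rot: [0.152, 1.167, -0.205]
contact_force: [0.4, -0.4, -3.9]
opening: 0.0056
```

>>> carry_out([
  [[-0.01,0,-0.08],[0.08,0.6,0],0.0],
  [[-0.01,0,-0.08],[0.08,0.6,-0.1],0.0],
  [[0,0,-0.08],[0.08,0.5,-0.1],0.0],
  [[0,0,-0.08],[0.08,0.4,-0.1],0.0],
  [[0,0,0],[0.04,0.2,0],0.0],
  [[0,0,0],[0,0,0],0.0],
])

```text
t: 14.45
tool_pos: [0.4593, 0.1792, 0.5154]
tool_rot: [0.173, 1.164, -0.227]
contact_force: [0.5, 0.0, -3.9]
opening: 0.0061
```

```bash
python3 - <<'E'
from g import *
lifttodo()
for n,x0,y0 in (('side',240,150),('top',180,170)):
    im,d=get_image(n);np.save(n+'5.npy',d);cv2.imwrite(f'pics/{n}5.png',cv2.resize(im[y0:y0+130,x0:x0+170],None,fx=4.6,fy=4.6,interpolation=cv2.INTER_CUBIC))
    print(n,[(np.round(r['centre'],1),round(r['p'],2)) for r in tip_of(n,'carrier')],[(np.round(r['centre'],1),round(r['p'],2)) for r in tip_of(n,'bail')])
E
```

```text
t 14.45 pos [0.4593 0.1792 0.5154] F [ 0.4724  0.0222 -3.9284] open 0.0061
turn units [-0.1752  0.0327 -0.1041] shift units [ 0.146   0.17   -1.1547] mm [  2.92     3.4008 -23.0932]
side [(array([290.2, 189.8]), 0.91), (array([297.6, 370.3]), 0.75), (array([360.3, 391.2]), 0.58), (array([245.6, 201.5]), 0.42)] [(array([289.8, 152.8]), 0.97), (array([293.3, 344.9]), 0.93), (array([359.4, 367.1]), 0.61)]
top [(array([257.6, 255.8]), 0.92), (array([420.5, 312. ]), 0.88), (array([169.5, 298.6]), 0.66), (array([279.9, 203.6]), 0.6), (array([463.7, 267.4]), 0.56)] [(array([251.2, 246.5]), 0.96), (array([476.2, 268.1]), 0.92), (array([432.3, 317.8]), 0.86), (array([271.2, 253.5]), 0.4)]
```

View pics/side5.png

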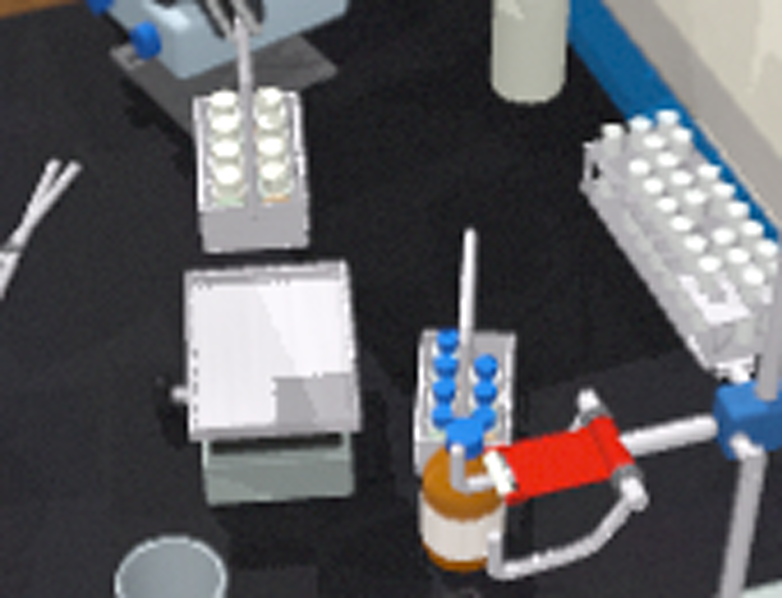

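View pics/top5.png

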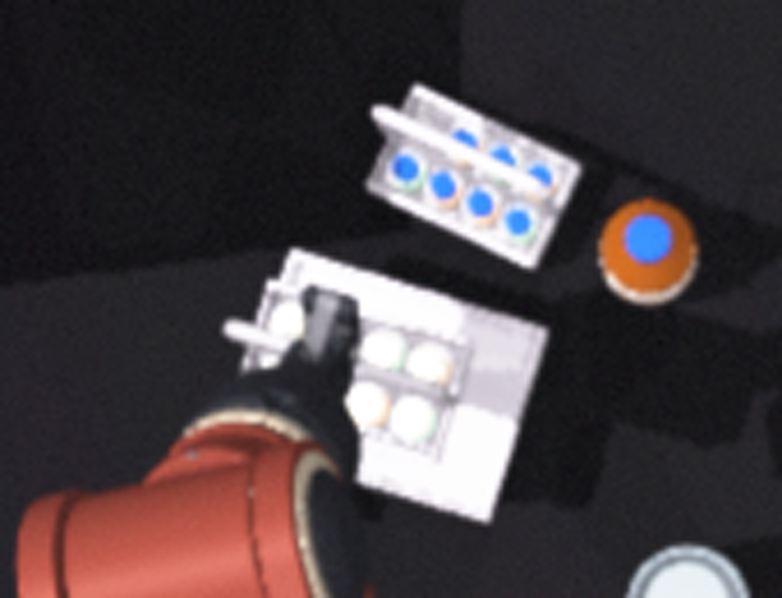

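>>> carry_out([
  [[-0.17,0.03,-0.1],[0.14,0.17,-0.3],0.0],
  [[0,0,0],[0,0,-0.3],0.0],
  [[0,0,0],[0,0,-0.2],0.0],
  [[0,0,0],[0,0,0],0.0],
])

```text
t: 15.15
tool_pos: [0.4623, 0.1811, 0.4975]
tool_rot: [0.164, 1.164, -0.25]
contact_force: [-0.4, 0.6, -3.2]
opening: 0.006
```

```bash
cat > m.py <<'E'
from g import *
lifttodo()
o=get_obs();zb=o['tool_pos'][2]-.1642*np.cos(.399)
lx=np.array([np.cos(.279),-np.sin(.279)]);ly=np.array([np.sin(.279),np.cos(.279)])
print('bail z',zb,'bottom',zb-.14)
for n,x0,y0 in (('side',240,150),('top',180,170)):
    im,d=get_image(n);c=get_calibration(n);P=cloud(c,d)
    xy=P[...,:2]-LIFT;X=xy@lx;Y=xy@ly
    m=(abs(X)<.06)&(abs(Y)<.08)&(P[...,2]>zb-.14+.01)&(P[...,2]<zb-.14+.06)
    q=np.c_[X[m],Y[m],P[m][:,2]]
    print(n,len(q),'x',np.percentile(q[:,0],[1,3,50,97,99]),'y',np.percentile(q[:,1],[1,3,50,97,99]))
    hsv=cv2.cvtColor(im,cv2.COLOR_BGR2HSV)
    cap=m&(P[...,2]>zb-.14+.043)&(hsv[...,2]>190)&(hsv[...,1]<50)
    q=np.c_[X[cap],Y[cap],P[cap][:,2]]
    A=np.c_[q[:,0],q[:,1],np.ones(len(q))];k=np.linalg.lstsq(A,q[:,2],rcond=None)[0];print(' cap',len(q),'slope x,y',k,q.mean(0))
E
python3 m.py
```

```text
t 15.15 pos [0.4623 0.1811 0.4975] F [-0.434   0.597  -3.2002] open 0.006
turn units [ 0.0143 -0.0038  0.0368] shift units [-0.0075  0.0756 -0.2581] mm [-0.1508  1.5111 -5.1626]
bail z 0.34616263774242995 bottom 0.20616263774242993
side 633 x [-0.0346 -0.0336 -0.0008  0.0309  0.032 ] y [-0.0585 -0.0577 -0.0323  0.0526  0.0561]
 cap 188 slope x,y [-0.0047 -0.0003  0.2555] [-0.0012 -0.0021  0.2555]
top 481 x [-0.0336 -0.0325  0.0098  0.0327  0.0336] y [-0.056  -0.0557 -0.022   0.0526  0.0536]
 cap 188 slope x,y [-0.0125  0.0137  0.2559] [ 0.0016 -0.017   0.2556]
```

>>> carry_out([
  [[0,0,0],[0,0.07,-0.4],0.0],
  [[0,0,0],[0,0,-0.6],0.0],
  [[0,0,0],[0,0,-0.6],0.0],
  [[0,0,0],[0,0,-0.6],0.0],
  [[0,0,0],[0,0,-0.6],0.0],
  [[0,0,0],[0,0,-0.6],0.0],
  [[0,0,0],[0,0,-0.4],0.0],
  [[0,0,0],[0,0,0],0.0],
])

```text
t: 16.05
tool_pos: [0.4615, 0.1823, 0.4137]
tool_rot: [0.164, 1.165, -0.251]
contact_force: [0.2, 0.1, -3.3]
opening: 0.0052
```

```bash
python3 m.py
```

```text
t 16.05 pos [0.4615 0.1823 0.4137] F [ 0.2165  0.1443 -3.3209] open 0.0052
turn units [ 0.0176 -0.0208  0.0372] shift units [0.0327 0.0114 3.9287] mm [ 0.6539  0.2276 78.5742]
bail z 0.2624258454691405 bottom 0.12242584546914048
side 569 x [-0.0352 -0.0339  0.0002  0.0296  0.0309] y [-0.0576 -0.0566 -0.0237  0.0552  0.0569]
 cap 184 slope x,y [0.0061 0.0019 0.1715] [-0.0033 -0.0024  0.1715]
top 453 x [-0.0346 -0.0335  0.008   0.0314  0.0322] y [-0.0553 -0.0549 -0.0218  0.0535  0.0543]
 cap 182 slope x,y [-0.0052  0.0114  0.1724] [ 0.0004 -0.0152  0.1722]
```

>>> carry_out([
  [[0,0,0],[0.05,0,-0.4],0.0],
  [[0,0,0],[0,0,-0.4],0.0],
  [[0,0,0],[0,0,-0.4],0.0],
  [[0,0,0],[0,0,-0.25],0.0],
  [[0,0,0],[0,0,0],0.0],
])

```text
t: 16.65
tool_pos: [0.4634, 0.1825, 0.3864]
tool_rot: [0.166, 1.159, -0.249]
contact_force: [0.3, -0.3, -3.2]
opening: 0.0059
```

>>> carry_out([
  [[0,0,0],[0,0,-0.1],0.0],
  [[0,0,0],[0,0,-0.1],0.0],
  [[0,0,0],[0,0,0],0.0],
])

```text
t: 16.95
tool_pos: [0.4635, 0.1826, 0.3823]
tool_rot: [0.166, 1.159, -0.249]
contact_force: [-0.3, -0.6, -2.0]
opening: 0.0059
```

>>> carry_out([
  [[0,0,0],[0,0,-0.1],0.0],
  [[0,0,0],[0,0,0],0.0],
])

```text
t: 17.15
tool_pos: [0.4636, 0.1826, 0.3806]
tool_rot: [0.166, 1.158, -0.249]
contact_force: [-0.4, 0.3, -4.9]
opening: 0.0059
```

>>> carry_out([
  [[0,0,0],[0,0,-0.1],0.0],
  [[0,0,0],[0,0,0],0.0],
])

```text
t: 17.35
tool_pos: [0.4637, 0.1826, 0.3787]
tool_rot: [0.166, 1.157, -0.249]
contact_force: [-0.4, -0.1, -3.8]
opening: 0.0057
```

>>> carry_out([
  [[0,0.05,0],[0,0,-0.08],0.0],
  [[0,0,0],[0,0,0],0.0],
])

```text
t: 17.55
tool_pos: [0.4637, 0.1826, 0.377]
tool_rot: [0.166, 1.163, -0.249]
contact_force: [-0.8, 0.0, -4.1]
opening: 0.0059
```

>>> carry_out([
  [[0,0,0],[0,0,-0.08],0.0],
  [[0,0,0],[0,0,0],0.0],
])

```text
t: 17.75
tool_pos: [0.4637, 0.1826, 0.3753]
tool_rot: [0.166, 1.162, -0.249]
contact_force: [0.7, -0.9, -3.2]
opening: 0.006
```

>>> carry_out([
  [[0,0,0],[0,0,-0.08],0.0],
  [[0,0,0],[0,0,0],0.0],
])

```text
t: 17.95
tool_pos: [0.4637, 0.1826, 0.3736]
tool_rot: [0.166, 1.162, -0.249]
contact_force: [-0.6, 0.4, -3.9]
opening: 0.0059
```

>>> carry_out([
  [[0,0,0],[0,0,-0.08],0.0],
  [[0,0,0],[0,0,0],0.0],
])

```text
t: 18.15
tool_pos: [0.4639, 0.1828, 0.3726]
tool_rot: [0.167, 1.161, -0.248]
contact_force: [-0.8, 0.7, -3.7]
opening: 0.0062
```

>>> carry_out([
  [[0,0,0],[0,0,-0.06],0.0],
  [[0,0,0],[0,0,0],0.0],
])

```text
t: 18.35
tool_pos: [0.4642, 0.183, 0.3724]
tool_rot: [0.167, 1.159, -0.247]
contact_force: [0.4, 0.1, -3.6]
opening: 0.0056
```

>>> carry_out([
  [[0,0,0],[0,0,-0.06],0.0],
  [[0,0,0],[0,0,0],0.0],
])

```text
t: 18.55
tool_pos: [0.4644, 0.183, 0.3723]
tool_rot: [0.167, 1.157, -0.247]
contact_force: [-0.2, 0.2, -3.2]
opening: 0.0058
```

```bash
python3 m.py
```

```text
t 18.55 pos [0.4644 0.183  0.3723] F [-0.1661  0.2027 -3.2071] open 0.0058
turn units [-0.0175  0.0701  0.0293] shift units [-0.1129 -0.0227  5.9984] mm [ -2.2578  -0.4542 119.9689]
bail z 0.22103110323735398 bottom 0.08103110323735396
side 576 x [-0.0358 -0.0312  0.0031  0.0343  0.0561] y [-0.0766 -0.0554 -0.0207  0.0575  0.0634]
 cap 183 slope x,y [-0.0034  0.0033  0.1308] [ 0.0006 -0.0011  0.1308]
top 477 x [-0.0567 -0.0414  0.0118  0.0561  0.0579] y [-0.0772 -0.0734 -0.0194  0.0573  0.076 ]
 cap 167 slope x,y [-0.0155  0.0131  0.1301] [ 0.0051 -0.0128  0.1299]
```

>>> carry_out([
  [[0,0,0],[0,0,-0.1],0.0],
  [[0,0,0],[0,0,0],0.0],
])

```text
t: 18.85
tool_pos: [0.465, 0.1829, 0.3724]
tool_rot: [0.167, 1.153, -0.247]
contact_force: [0.2, 0.1, -3.9]
opening: 0.0061
```

>>> carry_out([
  [[0,0,0],[0,0,-0.12],0.0],
])

```text
t: 18.95
tool_pos: [0.4655, 0.1832, 0.3719]
tool_rot: [0.169, 1.149, -0.245]
contact_force: [-3.5, 0.2, 10.3]
opening: 0.0058
```

>>> carry_out([
  [[0,0,0],[0,0,-0.02],0.02],
  [[0,0,0],[0,0,-0.02],0.08],
  [[0,0,0],[0,0,-0.02],0.12],
  [[0,0,0],[0,0,0],0.2],
  [[0,0,0],[0,0,0],0.3],
  [[0,0,0],[0,0,0],0.3],
], squeeze=20)

```text
t: 19.55
tool_pos: [0.4656, 0.1831, 0.3701]
tool_rot: [0.168, 1.149, -0.246]
contact_force: [-0.2, -0.0, -0.4]
opening: 0.0254
```

```bash
sed -i 's/x0:x0+170\]/x0:x0+170]/' m.py; cat >> m.py <<'E'
    cv2.imwrite(f'pics/{n}_{o["t"]:.2f}.png',cv2.resize(im[y0:y0+130,x0:x0+170],None,fx=4.6,fy=4.6,interpolation=cv2.INTER_CUBIC))
E
python3 m.py; ls -t pics|head -2
```

```text
t 19.55 pos [0.4656 0.1831 0.3701] F [-0.2017 -0.0271 -0.4245] open 0.0254
turn units [-0.0222  0.1517  0.0251] shift units [-0.1704 -0.0263  6.1086] mm [ -3.4073  -0.5255 122.1722]
bail z 0.21882778884398846 bottom 0.07882778884398844
side 660 x [-0.0558 -0.0548  0.0022  0.0554  0.0569] y [-0.0779 -0.0749 -0.0157  0.0608  0.0761]
 cap 206 slope x,y [-0.0132  0.0081  0.1293] [0.0021 0.0018 0.1293]
top 515 x [-0.0569 -0.0519  0.0129  0.0571  0.0582] y [-0.0774 -0.0728 -0.0184  0.0635  0.0763]
 cap 206 slope x,y [0.0062 0.0024 0.1289] [ 0.0046 -0.0106  0.1289]
top_19.55.png
side_19.55.png
```

View pics/side_19.55.png

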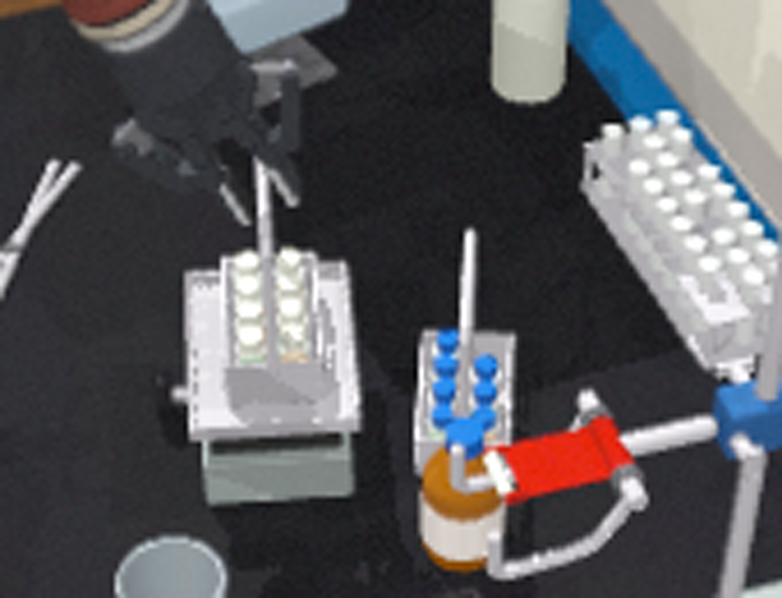

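The carrier stands inside the rim at side crop (270,330), and the fingers are open on either side of the bar at (265,190). I'll back out along the tool axis.

>>> carry_out([
  [[0,0,0],[-0.12,0.034,0.27],0.3],
  [[0,0,0],[-0.2,0.057,0.45],0.3],
  [[0,0,0],[-0.2,0.057,0.45],0.3],
  [[0,0,0],[-0.4,0.11,0.9],0.3],
  [[0,0,0],[-0.4,0.11,0.9],0.3],
  [[0,0,0],[-0.4,0.11,0.9],0.3],
  [[0,0,0],[-0.4,0.11,0.9],0.3],
  [[0,0,0],[0,0,0],0.3],
])

```text
t: 20.45
tool_pos: [0.4192, 0.1955, 0.475]
tool_rot: [0.171, 1.144, -0.243]
contact_force: [-0.3, -0.0, 1.1]
opening: 0.0252
```

```bash
cat > m2.py <<'E'
from g import *
lx=np.array([np.cos(.279),-np.sin(.279)]);ly=np.array([np.sin(.279),np.cos(.279)])
o=get_obs();print(o['t'],o['tool_pos'],o['contact_force'])
for n,x0,y0 in (('side',240,150),('top',180,170)):
    im,d=get_image(n);c=get_calibration(n);P=cloud(c,d);xy=P[...,:2]-LIFT;X=xy@lx;Y=xy@ly
    for lo,hi,nm in ((.11,.14,'body'),(.20,.235,'bail'),(.12,.14,'cap')):
        m=(abs(X)<.052)&(abs(Y)<.07)&(P[...,2]>lo)&(P[...,2]<hi);q=np.c_[X[m],Y[m],P[m][:,2]]
        A=np.c_[q[:,0],q[:,1],np.ones(len(q))]
        print(n,nm,len(q),'x',np.percentile(q[:,0],[2,98]),'y',np.percentile(q[:,1],[2,98]),'z',np.median(q[:,2]),'' if nm!='cap' else np.linalg.lstsq(A,q[:,2],rcond=None)[0])
    cv2.imwrite(f'pics/{n}_end.png',im)
    b,g,r=[im[...,i].astype(int) for i in range(3)]
    red=(r>90)&(g<60)&(b<60)&(abs(P[...,0]-.58)<.08)&(abs(P[...,1]+.19)<.05)&(P[...,2]>.15)
    q=P[red]-bar;print(' keeper',np.arctan(np.polyfit(q@hx,q[:,2],1)[0]))
E
python3 m2.py
```

```text
20.45 [0.4192 0.1955 0.475 ] [-0.3216 -0.0033  1.1225]
side body 438 x [-0.0308  0.0351] y [-0.0518  0.0574] z 0.12252785421077239 
side bail 75 x [-0.0015  0.0059] y [-0.0516  0.0492] z 0.22438870026274982 
side cap 280 x [-0.0267  0.0347] y [-0.0516  0.0494] z 0.1287787739860079 [-0.0217  0.0139  0.1278]
 keeper 0.06526719718475511
top body 527 x [-0.03    0.0362] y [-0.0509  0.0571] z 0.12343776743710433 
top bail 145 x [-0.0007  0.0069] y [-0.0504  0.0553] z 0.22337209919729983 
top cap 337 x [-0.0275  0.0351] y [-0.0501  0.0538] z 0.12834519685374546 [-0.0419  0.0104  0.1285]
 keeper 0.060095230460150174
```

View pics/side_end.png

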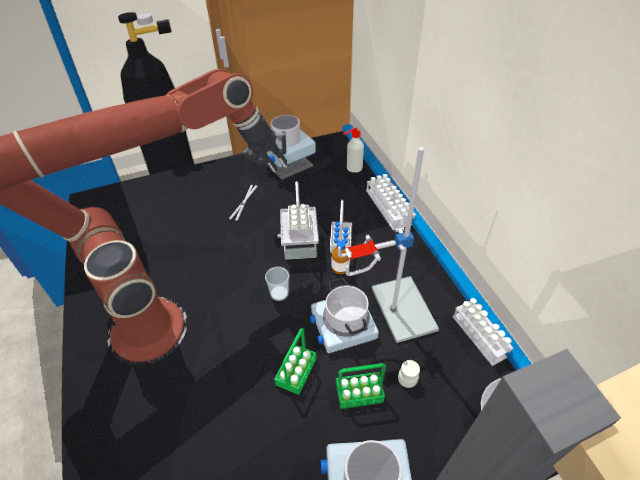

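View pics/top_end.png

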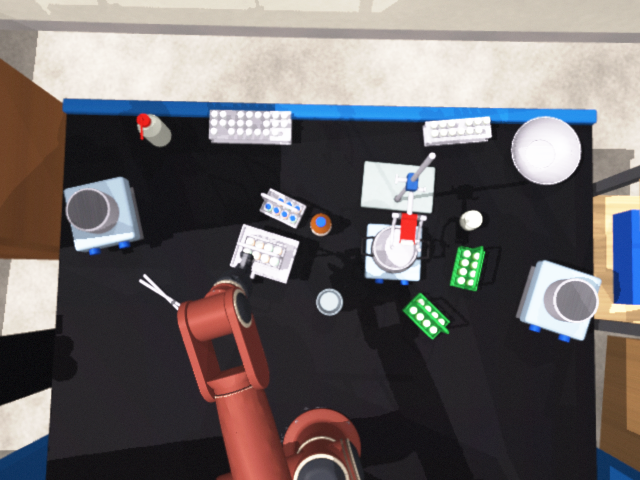

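```bash
python3 -c "
from station import *
print(finish_job())"
```

```text
the job is handed in; nothing more can be done
None
```

I unhooked the white-capped carrier and set it down inside the lift's rim, then handed the job in at about 20.5 s of the 64 s allowed. The hand-in gives no verdict.

**What I did:**
- I pressed the keeper open with the finger behind the bail, to between about 0.61 and 0.75 rad.
- I gripped the bail there and lifted the carrier up and forward off the prongs; the keeper closed behind it.
- I carried it over the lift, felt for the floor at about 81 mm, let go, and backed out along the fingers.

**Last checks:**
- **Position:** the carrier sits about 3 mm off the platform's middle in x and in y.
- **Upright:** its bail is directly over its base.
- **Keeper:** it reads 0.06 rad, the same slope it showed when shut at the start.
- **Other things:** the pictures show nothing else moved and the gripper well clear.

**What disagreed or was rough:**
- While feeling for the floor, the wrist force barely changed at first. My last press then jumped to about +10 N at the wrist, so roughly 13 N on the lift, against the 25 N limit.
- The slope fitted to the vial caps varied by up to 0.04 rad in the last look. Most likely the rim of the carrier's tray was mixed into that fit, as the bail check shows it upright.

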